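# Shim the tipping counter scale

## Robot

A 7-joint arm with a two-finger parallel gripper is mounted at the origin on a cart in front of the work surface, level with it; the furniture and walls round the work are solid. World frame = base frame: x ahead of the robot, y to its left, z up, the work surface at z = 0. Lengths are in m, angles in rad, forces in N, time in s.
With the tool pointing down it reaches from about 0.4 to 0.85 m from the base axis. Payload 10.4 kg.
Tool frame: the origin (TCP) lies between the finger pads; the fingertips stand 11 mm ahead of it and the grasp point (between the pads) lies 8 mm behind it (r.tcp_to_tips is the distance from the TCP to the fingertips, in m); z points along the fingers, y is the line along which they close (so a half turn about z gives the same grasp; the last joint's range is limited). The gripper opens to 87 mm and grips with 3 to 60 N. Pads are 19 mm wide; open, the fingers measure 117 mm over their backs; the gripper's body (75 mm by 190 mm) begins 51 mm behind the grasp point.
Start: joints at [1.222, 0.332, -0.065, 1.46, 0.022, 1.35, -0.088], TCP at [0.2, -0.592, 0.234] pointing down, gripper open.
Joint ranges: [-2.6, 2.6], [-0.5, 2.12], [-1.47, 1.34], [0.16, 2.42], [-1.27, 4.41], [0.06, 2.06], [-2.6, 2.6]. Speed limits (rad/s): [2.22, 2.22, 2.79, 2.79, 3.14, 3.14, 3.14].

## Interface

Orientations are given as a unit quaternion [x, y, z, w].
In Python, from bench import r gives the robot as it stands. The module is installed in compiled form; this text tells all that it offers.
- The arm moves only by the shell command python3 -m crank 'ROWS' [FORCE]. ROWS is JSON, a list of rows, each an object of numbers: "claw": the closure, from -1 (fully open) to 1 (shut); "dx", "dy", "dz": the shift along the tool's x, y, z each as a share of 3 cm, from -1 to 1; "ax", "ay", "az": the turn, a rotation vector about the tool's x, y, z each as a share of 6 degrees, from -1 to 1. A call has 1 to 8 rows; each row shifts and turns the commanded pose from where the row before left it, along the tool's axes as they then stand; what a row does not reach is not made up. A row lasts 1/12 s, in which the tool goes at most 41.7 mm and 7.16 degrees, less where a joint would pass 70% of its speed; a pose out of reach is approached as far as the arm can. A call with a number of a shift or a turn outside -1 to 1 is refused whole. A call with a gripper value outside its range is refused whole. The fingers move at their own pace and stop on an object; FORCE is the grip in N (left out, the last holds). Time passes only in rows, so rows that do not move let the fingers close. It gives the time, the measured TCP pose, the force, the opening and the grip force at its end, in the units of the state.
- r.read_state(): the state, without advancing time (a new reading comes with each control period).
- r.camera(name): name is "scene" or "top" or "wrist"; returns a dict with "color" (384x512x3 uint8, red, green, blue), "mtx" (3x3 intrinsics, pixels), "R" (3x3) and "t" (3): a world point X has camera coordinates R X + t; the wrist camera has in their place "hand_eye" (4x4, takes a point from camera to tool coordinates, whose origin is the TCP and whose axes are the flange's). Camera axes: x right, y down, z forward; pixel columns grow to the right and rows downward; lengths in m; the calibration is good to about 2 mm. A picture is of the moment at which its call begins: read the wrist's pose just before it. There is no depth.
- r.close_job(): hands the job in; it is judged then, once.
The state is a dict: "time": time; "joint_positions": joint angles; "joint_vel": joint speeds; "joint_torque": joint torques, N m; "ee_pos": TCP position; "eef_rot": TCP orientation; "ft_force": force on the tool from outside, world axes, zero at the start; "torque": the same for the moment, N m; "width": finger opening in m; "grip_force": force on a finger pad.
Only numpy, scipy, OpenCV 4.12 (cv2) and the standard library are available. Lean on these libraries where they do the work, as an engineer would, in place of code of your own. Each camera call takes 0.05 s, during which the arm holds its last target. There are 200 camera calls.

## Task

The counter scale stands on a four-footed stand whose front-left foot is too short, so it tips over to that corner. Without gripping or lifting anything, push the orange wedge shim under that foot with the fingertips, until the foot stands on the shim's flat top and the scale is level; do not shove the scale along the worktop. Then press down with the fingertips on the weighing pan, at its corner above the shim, to bed it down, and move clear; leave the other things on the worktop where they are.

Things in the scene. Friction and masses are not known exactly. Their poses are not given: they have to be found in the camera images.
- stand: counter scale fixed on a loose aluminium stand with four black ball feet, 1.6 kg in all. Origin: on the short front-left foot's axis, level with the undersides of the other three feet, at (0, -0.21), (0.256, 0), (0.256, -0.21); so on the worktop when level, 10 mm below when tipped. x points to the scale's back, y to its left, z up. It slides if shoved with 8 N or more
- short_foot (a point): lowest point of the short front-left ball foot (28 mm diameter): on the worktop while the scale is tipped, 10 mm above it when level. About 2 N rest on it. A round lug (17 mm radius, 34 to 40 mm above the worktop when level) is over it; the scale's front face starts 16 mm behind its axis
- pan_corner (a point): point on top of the steel weighing pan, 85 mm above the worktop when level, 15 mm behind the pan's front edge and 40 mm inside its left edge: press about here (within 5 cm). The housing in front of the pan is up to 76 mm high
- shim: loose orange wedge, 70 wide, 105 long, 0.16 kg. Origin: middle of its thin front edge (1.5 mm), underside; x = the way it is pushed, z up. The ramp rises to 10 mm at x = -0.045, flat top (10 mm) to -0.073, then a push block 28 mm high, rear face at x = -0.105. Fully home, the foot touches the block, its axis at about x = -0.059; sliding in takes about 4 N
- jam: jar with a red lid, 75 mm diameter, 92 mm high, origin under its centre; leave alone
- tape: roll of tape lying flat, 62 mm diameter, 19 mm high, origin under its centre; leave alone
- stamp: date stamp with a wooden knob, 30 x 44 x 66 mm, origin under its centre; leave alone
Things that resemble listed ones, but are neither listed nor needed, are in the scene too. Of the things like the shim, leave any that is turquoise; of the rest the larger one is meant.

How it is judged:
By the outcome, as a careful person would: the job done as asked, in the order asked, and still so for the second after the job is handed in, with the robot touching nothing.
It also fails if it takes over 48 s, if anything falls off the work surface, if the arm or the gripper's body presses on something with over 40 N, if the wrist force passes 120 N, or if a joint passes its speed limit or range.

## Working session

There is one attempt and no reset: what is moved stays moved. The work goes in short steps, Python scripts to look and compute and a shell command to move; the robot and the scene stay as the last step left them, time stands still between calls to the robot, and variables do not carry over. Pictures are saved under pics/ and viewed, at most 10 in all, crops included, and the job is handed in when it is done.

```bash
mkdir -p pics; python3 - <<'E'
from bench import r
import cv2,pickle
s=r.read_state();print(s)
d={}
for n in("scene","top"):
    c=r.camera(n);d[n]={k:c[k] for k in c};cv2.imwrite(f"pics/{n}0.png",cv2.resize(c["color"][:,:,::-1],(800,600),interpolation=cv2.INTER_CUBIC));print(n,c["mtx"],c["R"],c["t"])
pickle.dump(d,open("cams.pkl","wb"))
E
```

```text
{'time': 0.0, 'joint_positions': array([ 1.22237125,  0.33287329, -0.0646828 ,  1.46097824,  0.02160011,
        1.3498931 , -0.08851521]), 'joint_vel': array([-0.00089753, -0.00085054, -0.00062944,  0.00081543, -0.0003929 ,
       -0.00110001,  0.00095888]), 'joint_torque': array([ 2.56235953e-04, -6.23253107e+01,  2.50328559e-02, -3.89886618e+01,
       -6.12723199e-02,  4.00168332e-02,  1.79928834e-04]), 'ee_pos': array([ 0.19991722, -0.59175578,  0.23273537]), 'eef_rot': array([ 9.86759600e-01,  1.62188046e-01, -1.54742230e-04, -7.11666541e-04]), 'ft_force': array([0.15945324, 0.15495979, 0.03058071]), 'torque': array([ 0.01543748, -0.03812969, -0.06476487]), 'grip_force': 0.0, 'width': 0.0870306567890053}
scene [[347.20217454   0.         253.26093825]
 [  0.         347.20217454 188.15245063]
 [  0.           0.           1.        ]] [[ 0.51255395 -0.85865259  0.00204492]
 [-0.45741018 -0.27505498 -0.84564808]
 [ 0.72668038  0.4325049  -0.53373695]] [-0.37310331  0.31690385  0.4827269 ]
top [[449.83205388   0.         250.98510766]
 [  0.         449.83205388 199.14431483]
 [  0.           0.           1.        ]] [[ 0.00999271 -0.99973998 -0.02049695]
 [-0.99754865 -0.00854688 -0.0694525 ]
 [ 0.06925926  0.02114073 -0.99737467]] [-0.07476133  0.57401354  0.97116043]
```

View pics/scene0.png

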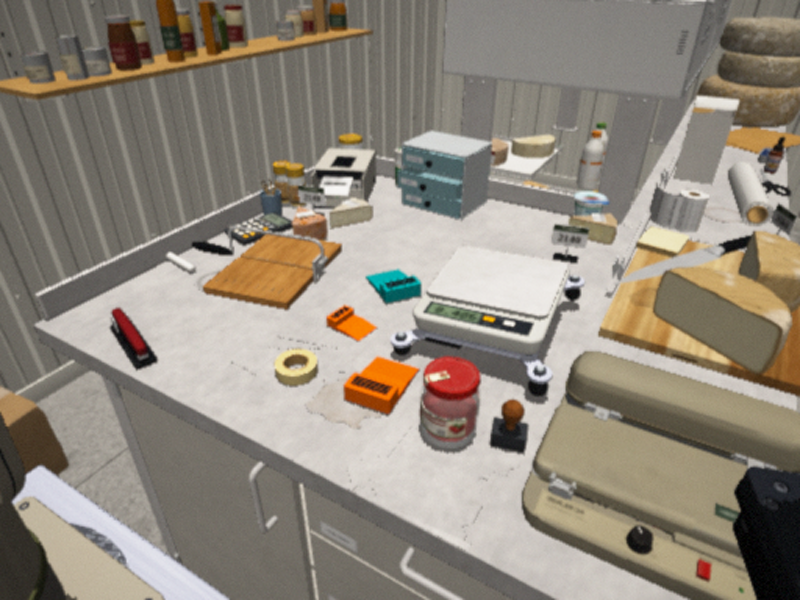

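View pics/top0.png

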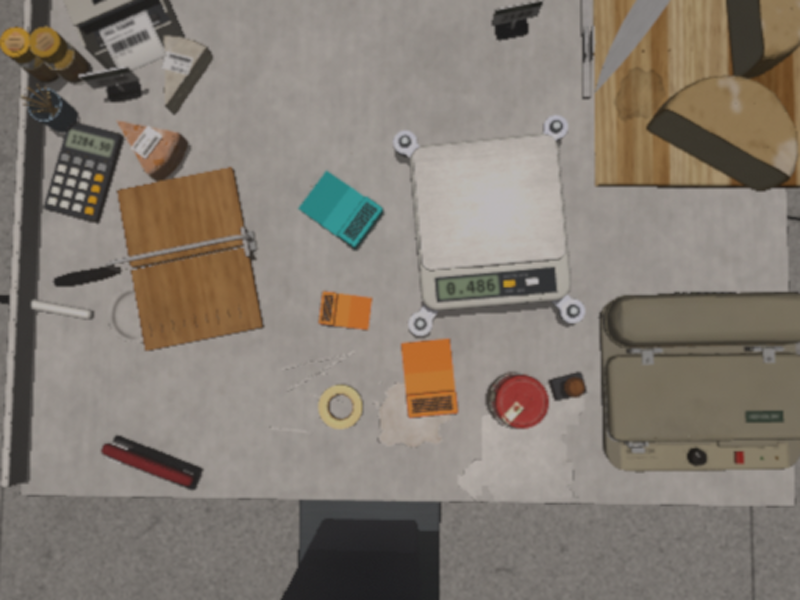

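The top view shows the shim at about (430,378) with its thin edge facing the short foot at (420,323). The jar is at (520,400), the stamp at (570,386) and the tape at (340,407). I'll enlarge that area.

```bash
python3 - <<'E'
import cv2,pickle
d=pickle.load(open("cams.pkl","rb"));im=d["top"]["color"][:,:,::-1]
# crop cols 200..340 rows 190..290, x5.7
cv2.imwrite("pics/crop1.png",cv2.resize(im[185:285,240:373],(798,600),interpolation=cv2.INTER_CUBIC))
im=d["scene"]["color"][:,:,::-1]
cv2.imwrite("pics/crop2.png",cv2.resize(im[195:285,210:330],(800,600),interpolation=cv2.INTER_CUBIC))
E
```

```text
(no output)
```

View pics/crop1.png

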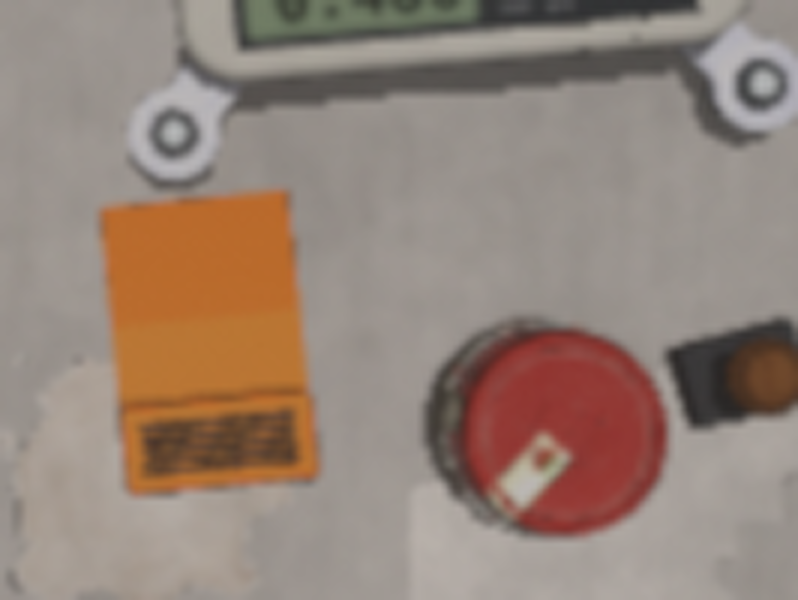

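View pics/crop2.png

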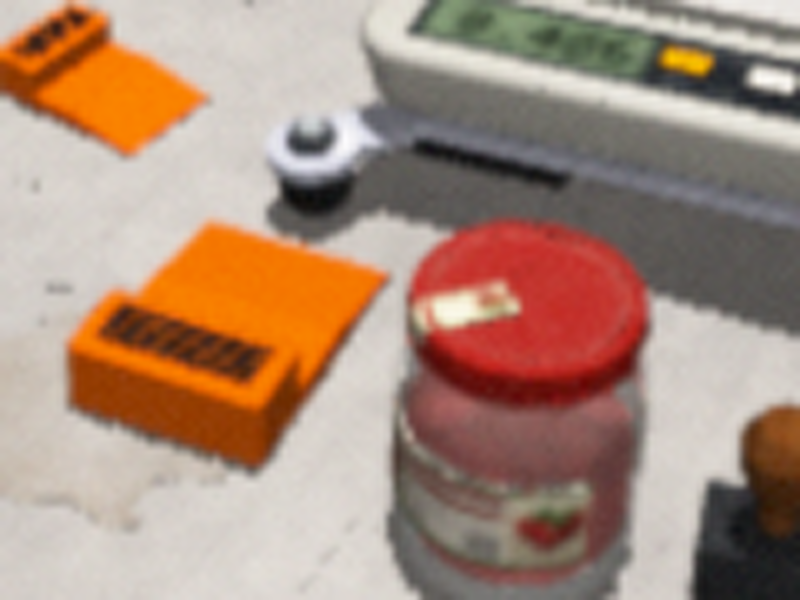

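Crop 1 gives these pixels: shim front corners (102,210) and (288,192), block top rear corners (130,494) and (318,478), short foot lug (174,132), right lug (764,84), jar lid (565,432). Crop 2 confirms the wedge's tall end faces the robot.

```bash
cat > h.py <<'E'
import numpy as np,pickle
d=pickle.load(open("cams.pkl","rb"))
def px(n,u,v,z):
    c=d[n];K,R,t=[np.array(c[k]) for k in("mtx","R","t")]
    ray=R.T@np.linalg.solve(K,[u,v,1]);o=-R.T@t
    return o+ray*(z-o[2])/ray[2]
def c1(u,v,z): return px("top",240+(u+.5)/6-.5,185+(v+.5)/6-.5,z)
def c2(u,v,z): return px("scene",210+(u+.5)*.15-.5,195+(v+.5)*.15-.5,z)
def full(n,u,v,z): return px(n,(u+.5)*.64-.5,(v+.5)*.64-.5,z)
E
python3 - <<'E'
from h import *
np.set_printoptions(precision=4,suppress=True)
P={}
P['FL']=c1(102,210,.0015);P['FR']=c1(288,192,.0015);P['RL']=c1(130,494,.028);P['RR']=c1(318,478,.028)
P['foot']=c1(174,132,.033);P['footR']=c1(764,84,.042);P['BL']=full("top",405,142,.040);P['BR']=full("top",556,126,.042);P['jam']=c1(565,432,.092)
P['foot_sc']=c2(313,133,.036)
P['FR_sc']=c2(388,272,.0015);P['FL_sc']=c2(212,222,.0015);P['RLtop_sc']=c2(72,347,.028);P['RRtop_sc']=c2(255,408,.028)
P['panFL']=full("top",421,270,.08);P['panFR']=full("top",563,258,.085)
P['panBL']=full("top",412,148,.083);P['panBR']=full("top",556,136,.085)
for k,v in P.items():print(k,v)
m=lambda a,b:(P[a]+P[b])/2
f=m('FL','FR');b=m('RL','RR');dd=f-b
print('len',np.hypot(*dd[:2]),'yaw',np.degrees(np.arctan2(dd[1],dd[0])),np.linalg.norm(P['FL']-P['FR']),np.linalg.norm(P['RL']-P['RR']))
e=P['BL']-P['foot'];print('stand',np.linalg.norm(e),np.degrees(np.arctan2(e[1],e[0])),np.linalg.norm(P['foot']-P['footR']))
e=P['foot']-P['footR'];print(np.degrees(np.arctan2(-e[0],e[1])))
u=dd[:2]/np.hypot(*dd[:2]);w=P['foot'][:2]-f[:2];print('foot in shim: along',w@u,'lat(left+)',u[0]*w[1]-u[1]*w[0])
from bench import r
from scipy.spatial.transform import Rotation as Ro
s=r.read_state();print(Ro.from_quat(s['eef_rot']).as_matrix(),r.tcp_to_tips)
E
```

```text
FL [ 0.5303 -0.082   0.0015]
FR [ 0.5376 -0.1511  0.0015]
RL [ 0.4276 -0.0932  0.028 ]
RR [ 0.4341 -0.1607  0.028 ]
foot [ 0.5579 -0.108   0.033 ]
footR [ 0.5764 -0.318   0.042 ]
BL [ 0.8116 -0.0851  0.04  ]
BR [ 0.8344 -0.2956  0.042 ]
jam [ 0.4551 -0.2388  0.092 ]
foot_sc [ 0.5568 -0.111   0.036 ]
FR_sc [ 0.5404 -0.1513  0.0015]
FL_sc [ 0.5322 -0.0837  0.0015]
RLtop_sc [ 0.4284 -0.0975  0.028 ]
RRtop_sc [ 0.4346 -0.162   0.028 ]
panFL [ 0.6259 -0.1081  0.08  ]
panFR [ 0.6425 -0.2945  0.085 ]
panBL [ 0.7898 -0.0948  0.083 ]
panBR [ 0.8062 -0.2864  0.085 ]
len 0.10357506855541204 yaw 5.772192999236843 0.06949191082179915 0.06780093239393532
stand 0.2548105942562989 5.162526267737652 0.21098383367474177
5.043900346599862
foot in shim: along 0.02469898184933237 lat(left+) 0.006096758845680717
[[ 0.9474  0.3201 -0.0004]
 [ 0.3201 -0.9474  0.0012]
 [-0.     -0.0012 -1.    ]] 0.011
```

```bash
python3 -m crank '[{"claw":1,"dx":0.7,"dy":-0.78},{"claw":1,"dx":0.7,"dy":-0.78},{"claw":1,"dx":0.7,"dy":-0.78},{"claw":1,"dx":0.7,"dy":-0.78},{"claw":1,"dx":0.7,"dy":-0.78},{"claw":1,"dx":0.7,"dy":-0.78},{"claw":1,"dx":0.7,"dy":-0.78},{"claw":1,"dx":0.7,"dy":-0.78}]' 20
python3 -m crank '[{"claw":1,"dx":0.7,"dy":-0.78},{"claw":1,"dx":0.7,"dy":-0.78},{"claw":1,"dx":0.7,"dy":-0.78},{"claw":1,"dx":0.7,"dy":-0.78},{"claw":1,"dx":0.7,"dy":-0.78},{"claw":1,"dx":0.7,"dy":-0.78},{"claw":1,"dx":0.7,"dy":-0.78},{"claw":1,"dx":0.7,"dy":-0.78}]'
python3 -m crank '[{"claw":1,"az":-1},{"claw":1,"az":-1},{"claw":1,"az":-1},{"claw":1,"az":-1},{"claw":1,"az":-1},{"claw":1,"az":-1},{"claw":1,"az":-1},{"claw":1,"az":-1}]'
python3 -m crank '[{"claw":1,"az":-1},{"claw":1,"az":-1},{"claw":1,"az":-1},{"claw":1,"az":-1},{"claw":1,"az":-0.77},{"claw":1}]'
cat > st.py <<'E'
from bench import r
import numpy as np
from scipy.spatial.transform import Rotation as Ro
np.set_printoptions(precision=4,suppress=True)
s=r.read_state();M=Ro.from_quat(s['eef_rot']).as_matrix()
print(s['time'],s['ee_pos'],'tools in cols\n',M,'q',s['joint_positions'],'F',s['ft_force'],s['width'])
E
python3 st.py
```

```text
0.1 [ 0.1999 -0.5918  0.2329] tools in cols
 [[ 0.9474  0.3201 -0.0004]
 [ 0.3201 -0.9474  0.0012]
 [-0.     -0.0012 -1.    ]] q [ 1.2224  0.3328 -0.0647  1.4609  0.0216  1.3499 -0.0885] F [ 1.1814 -0.1651  0.3289] 0.08682783616698612invalid input at $[0]: expected keys claw, dx, dy, dz, ax, ay, az
invalid input at $[0]: expected keys claw, dx, dy, dz, ax, ay, az
invalid input at $[0]: expected keys claw, dx, dy, dz, ax, ay, az
invalid input at $[0]: expected keys claw, dx, dy, dz, ax, ay, az
```

All keys are required in each row.

```bash
python3 -m crank '[{"claw":1,"dx":0.7,"dy":-0.78,"dz":0,"ax":0,"ay":0,"az":0},{"claw":1,"dx":0.7,"dy":-0.78,"dz":0,"ax":0,"ay":0,"az":0},{"claw":1,"dx":0.7,"dy":-0.78,"dz":0,"ax":0,"ay":0,"az":0},{"claw":1,"dx":0.7,"dy":-0.78,"dz":0,"ax":0,"ay":0,"az":0},{"claw":1,"dx":0.7,"dy":-0.78,"dz":0,"ax":0,"ay":0,"az":0},{"claw":1,"dx":0.7,"dy":-0.78,"dz":0,"ax":0,"ay":0,"az":0},{"claw":1,"dx":0.7,"dy":-0.78,"dz":0,"ax":0,"ay":0,"az":0},{"claw":1,"dx":0.7,"dy":-0.78,"dz":0,"ax":0,"ay":0,"az":0}]' 20
python3 -m crank '[{"claw":1,"dx":0.7,"dy":-0.78,"dz":0,"ax":0,"ay":0,"az":0},{"claw":1,"dx":0.7,"dy":-0.78,"dz":0,"ax":0,"ay":0,"az":0},{"claw":1,"dx":0.7,"dy":-0.78,"dz":0,"ax":0,"ay":0,"az":0},{"claw":1,"dx":0.7,"dy":-0.78,"dz":0,"ax":0,"ay":0,"az":0},{"claw":1,"dx":0.7,"dy":-0.78,"dz":0,"ax":0,"ay":0,"az":0},{"claw":1,"dx":0.7,"dy":-0.78,"dz":0,"ax":0,"ay":0,"az":0},{"claw":1,"dx":0.7,"dy":-0.78,"dz":0,"ax":0,"ay":0,"az":0},{"claw":1,"dx":0.7,"dy":-0.78,"dz":0,"ax":0,"ay":0,"az":0}]'
python3 -m crank '[{"claw":1,"dx":0,"dy":0,"dz":0,"ax":0,"ay":0,"az":-1},{"claw":1,"dx":0,"dy":0,"dz":0,"ax":0,"ay":0,"az":-1},{"claw":1,"dx":0,"dy":0,"dz":0,"ax":0,"ay":0,"az":-1},{"claw":1,"dx":0,"dy":0,"dz":0,"ax":0,"ay":0,"az":-1},{"claw":1,"dx":0,"dy":0,"dz":0,"ax":0,"ay":0,"az":-1},{"claw":1,"dx":0,"dy":0,"dz":0,"ax":0,"ay":0,"az":-1},{"claw":1,"dx":0,"dy":0,"dz":0,"ax":0,"ay":0,"az":-1},{"claw":1,"dx":0,"dy":0,"dz":0,"ax":0,"ay":0,"az":-1}]'
python3 -m crank '[{"claw":1,"dx":0,"dy":0,"dz":0,"ax":0,"ay":0,"az":-1},{"claw":1,"dx":0,"dy":0,"dz":0,"ax":0,"ay":0,"az":-1},{"claw":1,"dx":0,"dy":0,"dz":0,"ax":0,"ay":0,"az":-1},{"claw":1,"dx":0,"dy":0,"dz":0,"ax":0,"ay":0,"az":-1},{"claw":1,"dx":0,"dy":0,"dz":0,"ax":0,"ay":0,"az":-0.77},{"claw":1,"dx":0,"dy":0,"dz":0,"ax":0,"ay":0,"az":0}]'
python3 st.py
```

```text
time: 0.77
ee_pos: [0.2995, -0.3594, 0.2333]
eef_rot: [0.987, 0.162, -0.0, -0.0]
ft_force: [0.4, 0.1, 1.2]
width: 0.0417
grip_force: 0.0
time: 1.43
ee_pos: [0.3987, -0.1283, 0.2334]
eef_rot: [0.987, 0.162, -0.0, 0.0]
ft_force: [1.2, -0.3, 0.4]
width: 0.001
grip_force: 0.0
time: 2.1
ee_pos: [0.3983, -0.1298, 0.2333]
eef_rot: [0.834, 0.552, -0.0, -0.0]
ft_force: [-0.1, 0.8, -0.5]
width: 0.0004
grip_force: 0.0
time: 2.6
ee_pos: [0.3984, -0.1298, 0.2333]
eef_rot: [0.672, 0.74, -0.0, -0.0]
ft_force: [-0.3, 0.6, -0.4]
width: 0.0005
grip_force: 0.0
2.6 [ 0.3984 -0.1298  0.2333] tools in cols
 [[-0.096   0.9954 -0.0004]
 [ 0.9954  0.096   0.0001]
 [ 0.0002 -0.0004 -1.    ]] q [ 0.7012 -0.1103 -0.4558  1.9409 -0.0503  1.3006  0.3574] F [-0.2579  0.6416 -0.4011] 0.0005395935977424938
```

```bash
python3 -m crank '[{"claw":1,"dx":0.08,"dy":0,"dz":1,"ax":0,"ay":0,"az":0},{"claw":1,"dx":0,"dy":0,"dz":1,"ax":0,"ay":0,"az":0},{"claw":1,"dx":0,"dy":0,"dz":1,"ax":0,"ay":0,"az":0},{"claw":1,"dx":0,"dy":0,"dz":1,"ax":0,"ay":0,"az":0},{"claw":1,"dx":0,"dy":0,"dz":1,"ax":0,"ay":0,"az":0},{"claw":1,"dx":0,"dy":0,"dz":1,"ax":0,"ay":0,"az":0},{"claw":1,"dx":0,"dy":0,"dz":0.7,"ax":0,"ay":0,"az":0},{"claw":1,"dx":0,"dy":0,"dz":0.26,"ax":0,"ay":0,"az":0}]'
python3 -m crank '[{"claw":1,"dx":0,"dy":0.2,"dz":0,"ax":0,"ay":0,"az":0},{"claw":1,"dx":0,"dy":0.1,"dz":0,"ax":0,"ay":0,"az":0},{"claw":1,"dx":0,"dy":0.1,"dz":0,"ax":0,"ay":0,"az":0}]'
python3 - <<'E'
from bench import r
import cv2
c=r.camera("top");im=c["color"][:,:,::-1]
a=cv2.resize(im[165:290,215:340],(600,600),interpolation=cv2.INTER_CUBIC)
cv2.imwrite("pics/t2.png",a)
E
```

```text
time: 3.27
ee_pos: [0.3963, -0.1268, 0.0219]
eef_rot: [0.675, 0.738, -0.001, -0.002]
ft_force: [-0.7, 0.0, 0.0]
width: 0.0
grip_force: 0.0
time: 3.52
ee_pos: [0.412, -0.1266, 0.0262]
eef_rot: [0.674, 0.739, 0.001, 0.001]
ft_force: [-0.1, -0.2, -0.1]
width: 0.0004
grip_force: 0.0
```

View pics/t2.png

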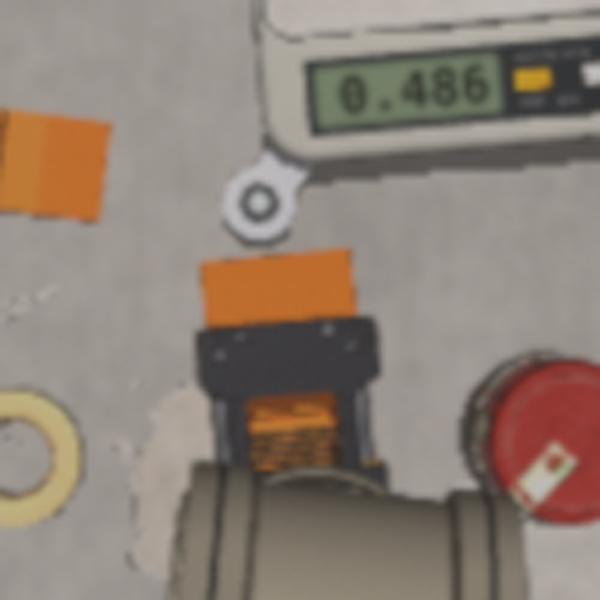

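```bash
python3 -m crank '[{"claw":1,"dx":0,"dy":0.13,"dz":0,"ax":0,"ay":0,"az":0},{"claw":1,"dx":0,"dy":0.13,"dz":0,"ax":0,"ay":0,"az":0},{"claw":1,"dx":0,"dy":0.13,"dz":0,"ax":0,"ay":0,"az":0},{"claw":1,"dx":0,"dy":0.13,"dz":0,"ax":0,"ay":0,"az":0}]'
python3 -m crank '[{"claw":1,"dx":0,"dy":0.13,"dz":0,"ax":0,"ay":0,"az":0},{"claw":1,"dx":0,"dy":0.13,"dz":0,"ax":0,"ay":0,"az":0},{"claw":1,"dx":0,"dy":0.13,"dz":0,"ax":0,"ay":0,"az":0},{"claw":1,"dx":0,"dy":0.13,"dz":0,"ax":0,"ay":0,"az":0}]'
python3 -m crank '[{"claw":1,"dx":0,"dy":0.13,"dz":0,"ax":0,"ay":0,"az":0},{"claw":1,"dx":0,"dy":0.13,"dz":0,"ax":0,"ay":0,"az":0},{"claw":1,"dx":0,"dy":0.13,"dz":0,"ax":0,"ay":0,"az":0},{"claw":1,"dx":0,"dy":0.13,"dz":0,"ax":0,"ay":0,"az":0}]'
python3 - <<'E'
from bench import r
import cv2
c=r.camera("top");im=c["color"][:,:,::-1]
s=r.camera("scene")["color"][:,:,::-1]
a=cv2.resize(im[185:265,225:305],(400,400),interpolation=cv2.INTER_CUBIC)
b=cv2.resize(s[190:270,220:300],(400,400),interpolation=cv2.INTER_CUBIC)
cv2.imwrite("pics/t3.png",cv2.hconcat([a,b]))
E
```

```text
time: 3.9
ee_pos: [0.4262, -0.125, 0.025]
eef_rot: [0.674, 0.739, -0.0, 0.0]
ft_force: [-2.0, -0.4, 1.4]
width: 0.0007
grip_force: 0.9
time: 4.23
ee_pos: [0.4413, -0.1235, 0.0246]
eef_rot: [0.674, 0.739, -0.0, -0.0]
ft_force: [-11.2, -1.4, 10.0]
width: 0.0007
grip_force: 6.3
time: 4.57
ee_pos: [0.4552, -0.1224, 0.0242]
eef_rot: [0.674, 0.739, -0.001, -0.001]
ft_force: [-8.9, -0.8, 5.1]
width: -0.0001
grip_force: 4.5
```

View pics/t3.png

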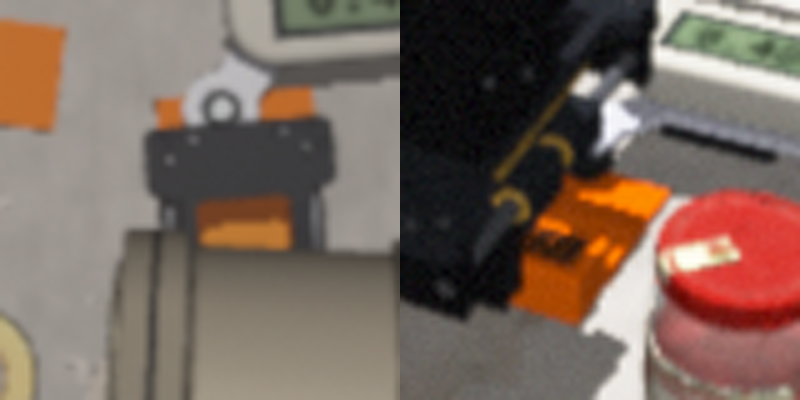

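Left (top): the foot lug is at (220,108), over the ramp and essentially not displaced. The push force is rather high with a downward component, so I'll back off, settle lower, and push more slowly.

```bash
python3 -m crank '[{"claw":1,"dx":0,"dy":-0.25,"dz":0,"ax":0,"ay":0,"az":0},{"claw":1,"dx":0,"dy":0,"dz":0.15,"ax":0,"ay":0,"az":0},{"claw":1,"dx":0,"dy":0,"dz":0,"ax":0,"ay":0,"az":0},{"claw":1,"dx":0,"dy":0,"dz":0,"ax":0,"ay":0,"az":0}]'
python3 -m crank '[{"claw":1,"dx":0,"dy":0.1,"dz":0,"ax":0,"ay":0,"az":0},{"claw":1,"dx":0,"dy":0.1,"dz":0,"ax":0,"ay":0,"az":0},{"claw":1,"dx":0,"dy":0.07,"dz":0,"ax":0,"ay":0,"az":0},{"claw":1,"dx":0,"dy":0.07,"dz":0,"ax":0,"ay":0,"az":0}]'
python3 -m crank '[{"claw":1,"dx":0,"dy":0.07,"dz":0,"ax":0,"ay":0,"az":0},{"claw":1,"dx":0,"dy":0.07,"dz":0,"ax":0,"ay":0,"az":0},{"claw":1,"dx":0,"dy":0.07,"dz":0,"ax":0,"ay":0,"az":0}]'
```

```text
time: 5.0
ee_pos: [0.4495, -0.1227, 0.0202]
eef_rot: [0.674, 0.739, 0.0, 0.0]
ft_force: [0.5, 0.4, 0.4]
width: 0.0002
grip_force: 0.0
time: 5.33
ee_pos: [0.458, -0.1221, 0.0199]
eef_rot: [0.674, 0.739, -0.002, -0.001]
ft_force: [-11.0, -1.6, 8.9]
width: 0.0005
grip_force: 5.5
time: 5.58
ee_pos: [0.4639, -0.1216, 0.0198]
eef_rot: [0.674, 0.739, -0.002, -0.002]
ft_force: [-10.4, -1.8, 8.6]
width: 0.0006
grip_force: 5.3
```

```bash
python3 -m crank '[{"claw":1,"dx":0,"dy":0.05,"dz":-0.03,"ax":0,"ay":0,"az":0},{"claw":1,"dx":0,"dy":0.05,"dz":-0.03,"ax":0,"ay":0,"az":0}]'
python3 -m crank '[{"claw":1,"dx":0,"dy":0.06,"dz":-0.02,"ax":0,"ay":0,"az":0},{"claw":1,"dx":0,"dy":0.06,"dz":-0.01,"ax":0,"ay":0,"az":0}]'
python3 - <<'E'
from bench import r
import cv2
c=r.camera("top");im=c["color"][:,:,::-1]
s=r.camera("scene")["color"][:,:,::-1]
a=cv2.resize(im[185:265,225:305],(400,400),interpolation=cv2.INTER_CUBIC)
b=cv2.resize(s[190:270,220:300],(400,400),interpolation=cv2.INTER_CUBIC)
cv2.imwrite("pics/t4.png",cv2.hconcat([a,b]))
E
```

```text
time: 5.75
ee_pos: [0.4678, -0.121, 0.0215]
eef_rot: [0.674, 0.739, -0.001, -0.001]
ft_force: [-4.7, -0.2, -1.2]
width: 0.0007
grip_force: 2.1
time: 5.92
ee_pos: [0.4721, -0.1206, 0.0227]
eef_rot: [0.674, 0.739, -0.0, -0.0]
ft_force: [-3.5, -0.1, -1.4]
width: 0.0006
grip_force: 2.0
```

View pics/t4.png

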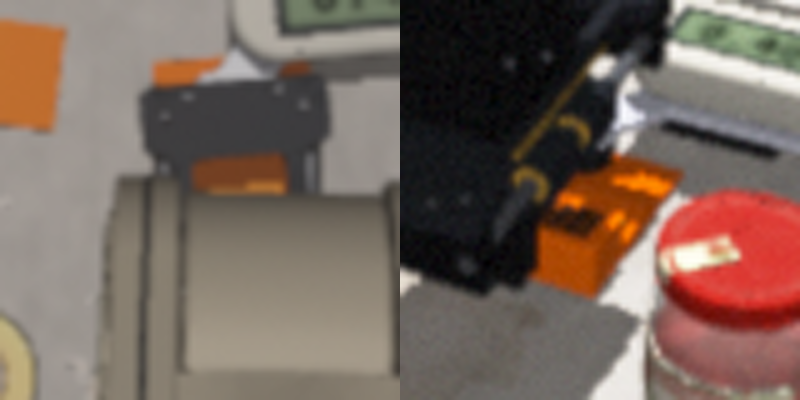

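```bash
python3 -m crank '[{"claw":1,"dx":0,"dy":0.06,"dz":-0.02,"ax":0,"ay":0,"az":0},{"claw":1,"dx":0,"dy":0.06,"dz":-0.02,"ax":0,"ay":0,"az":0},{"claw":1,"dx":0,"dy":0.06,"dz":-0.02,"ax":0,"ay":0,"az":0},{"claw":1,"dx":0,"dy":0.06,"dz":-0.01,"ax":0,"ay":0,"az":0}]'
python3 -m crank '[{"claw":1,"dx":0,"dy":0.06,"dz":-0.02,"ax":0,"ay":0,"az":0},{"claw":1,"dx":0,"dy":0.06,"dz":-0.02,"ax":0,"ay":0,"az":0}]'
python3 -m crank '[{"claw":1,"dx":0,"dy":0.06,"dz":-0.02,"ax":0,"ay":0,"az":0},{"claw":1,"dx":0,"dy":0.06,"dz":-0.02,"ax":0,"ay":0,"az":0}]'
python3 - <<'E'
from h import *
from bench import r
import cv2
p=px("top",225+(152+.5)/5-.5,185+(63+.5)/5-.5,.0015);print("front-left corner at TCP .4721:",p)
c=r.camera("top");im=c["color"][:,:,::-1]
s=r.camera("scene")["color"][:,:,::-1]
a=cv2.resize(im[165:245,225:305],(400,400),interpolation=cv2.INTER_CUBIC)
b=cv2.resize(s[180:260,220:300],(400,400),interpolation=cv2.INTER_CUBIC)
cv2.imwrite("pics/t5.png",cv2.hconcat([a,b]))
E
```

```text
time: 6.35
ee_pos: [0.4798, -0.12, 0.0251]
eef_rot: [0.674, 0.739, -0.0, 0.0]
ft_force: [-4.2, -1.1, -1.5]
width: 0.0008
grip_force: 2.0
time: 6.52
ee_pos: [0.482, -0.1197, 0.0258]
eef_rot: [0.674, 0.739, -0.001, -0.001]
ft_force: [-9.4, -0.8, -1.7]
width: 0.0003
grip_force: 4.5
time: 6.68
ee_pos: [0.485, -0.1192, 0.0266]
eef_rot: [0.674, 0.739, -0.001, -0.002]
ft_force: [-8.9, 0.3, -2.8]
width: 0.0002
grip_force: 4.3
front-left corner at TCP .4721: [ 0.58035658 -0.07801161  0.0015    ]
```

View pics/t5.png

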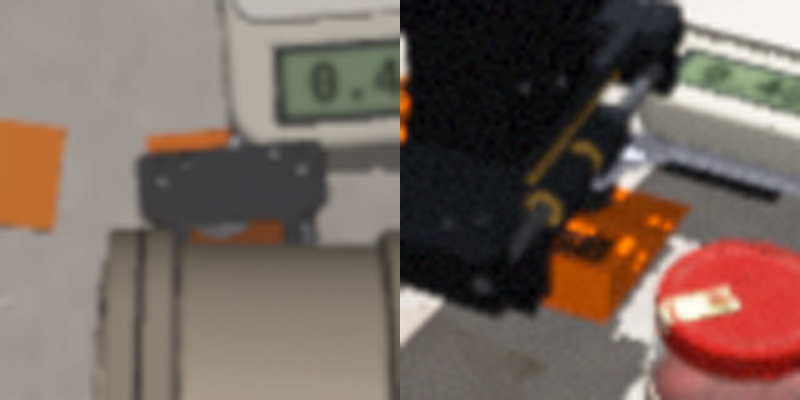

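Top (left half): shim front-left corner at about (148,138), moving straight. The force jumped to 9 N before the expected end of travel, so I'll measure stand and shim motion numerically.

```bash
cat > tr.py <<'E'
from h import *
from bench import r
import cv2
def shift(n,box,sx=14):
    a=cv2.cvtColor(d[n]["color"],cv2.COLOR_RGB2GRAY);b=cv2.cvtColor(r.camera(n)["color"],cv2.COLOR_RGB2GRAY)
    x0,y0,x1,y1=box
    A=cv2.resize(a[y0:y1,x0:x1],None,fx=8,fy=8,interpolation=cv2.INTER_CUBIC);B=cv2.resize(b[y0-8:y1+8,x0-8:x1+8],None,fx=8,fy=8,interpolation=cv2.INTER_CUBIC)
    m=cv2.matchTemplate(B,A,cv2.TM_CCOEFF_NORMED);_,v,_,l=cv2.minMaxLoc(m)
    return (l[0]/8-8,l[1]/8-8,round(v,3))
def rep():
    print('top keys',shift("top",(318,172,358,190)),'lcd',shift("top",(276,172,318,194)),'footR',shift("top",(355,188,376,208)),'BL foot',shift("top",(250,82,270,102)),'BR',shift("top",(346,72,366,92)),'jam',shift("top",(312,238,354,276)),'(px, 1px~2.1mm)')
    print('scene footR',shift("scene",(335,228,356,256)),'footBR',shift("scene",(358,174,374,192)),'lcd',shift("scene",(292,190,340,214)))
    im=r.camera("top")["color"];h=cv2.cvtColor(im,cv2.COLOR_RGB2HSV)
    m=cv2.inRange(h,(5,150,100),(16,255,255));m[:,:240]=0;m[:170]=0;m[260:]=0
    ys,xs=np.nonzero(m[:,:272]);
    for c in range(252,272,3):
        q=ys[xs==c]
        if len(q):print(c,q.min(),px("top",c,q.min()-.5,.0015)[:2],end=' ')
    print()
E
python3 -c "
from tr import *
rep()
s=r.read_state();print(s['ee_pos'],s['ft_force'])"
```

```text
top keys (1.125, -2.75, 0.981) lcd (1.0, -3.25, 0.982) footR (0.0, -1.625, 0.977) BL foot (1.5, -2.625, 0.978) BR (0.875, -0.375, 0.959) jam (0.125, 0.0, 0.826) (px, 1px~2.1mm)
scene footR (0.375, -1.0, 0.975) footBR (0.625, 2.75, 0.954) lcd (1.875, -1.75, 0.919)
255 193 [ 0.59092661 -0.07791252] 258 192 [ 0.59323283 -0.0846203 ] 261 192 [ 0.59328811 -0.09134734] 264 191 [ 0.5955941  -0.09805457] 267 191 [ 0.59564905 -0.10477896] 270 191 [ 0.59570399 -0.11150152] 
[ 0.48558005 -0.11906943  0.02680043] [-7.33588679  0.90237235 -4.07330046]
```

The stand has slid about 3 mm so far. At this point the gripper body's front (TCP + 95 mm) has reached the housing front, which may be touching. I'll back off and tilt the tool so the body leans away from the scale.

```bash
python3 -m crank '[{"claw":1,"dx":0,"dy":-0.25,"dz":0,"ax":0,"ay":0,"az":0},{"claw":1,"dx":0,"dy":-0.25,"dz":0,"ax":0,"ay":0,"az":0},{"claw":1,"dx":0,"dy":0,"dz":0,"ax":-1,"ay":0,"az":0},{"claw":1,"dx":0,"dy":0,"dz":0,"ax":-1,"ay":0,"az":0},{"claw":1,"dx":0,"dy":0,"dz":0,"ax":-1,"ay":0,"az":0},{"claw":1,"dx":0,"dy":0,"dz":0,"ax":0,"ay":0,"az":0},{"claw":1,"dx":0,"dy":0,"dz":0,"ax":0,"ay":0,"az":0}]'
python3 - <<'E'
from tr import *
rep()
import st
a=cv2.resize(r.camera("scene")["color"][180:260,240:340,::-1],(500,400),interpolation=cv2.INTER_CUBIC)
w=cv2.resize(r.camera("wrist")["color"][:,:,::-1],(300,225))
w=cv2.copyMakeBorder(w,0,175,0,0,cv2.BORDER_CONSTANT)
cv2.imwrite("pics/t6.png",cv2.hconcat([a,w]))
E
```

```text
time: 7.87
ee_pos: [0.4709, -0.1216, 0.0278]
eef_rot: [0.666, 0.729, 0.115, 0.106]
ft_force: [0.8, 0.1, -0.0]
width: 0.0003
grip_force: 0.0
top keys (0.625, -2.375, 0.977) lcd (0.625, -2.75, 0.988) footR (-0.25, -1.25, 0.982) BL foot (1.125, -2.375, 0.981) BR (0.625, -0.25, 0.958) jam (0.0, 0.0, 0.999) (px, 1px~2.1mm)
scene footR (0.0, -0.875, 0.977) footBR (0.375, 2.375, 0.966) lcd (1.375, -1.375, 0.942)
255 193 [ 0.59092661 -0.07791252] 258 192 [ 0.59323283 -0.0846203 ] 261 192 [ 0.59328811 -0.09134734] 264 191 [ 0.5955941  -0.09805457] 267 191 [ 0.59564905 -0.10477896] 270 191 [ 0.59570399 -0.11150152] 
8.3667 [ 0.4721 -0.1205  0.0274] tools in cols
 [[-0.0927  0.947   0.3075]
 [ 0.9957  0.0881  0.0288]
 [ 0.0002  0.3088 -0.9511]] q [ 0.7508  0.1421 -0.5417  2.2439 -0.0515  0.4774  0.3595] F [-0.4764  0.6332  0.6103] 0.00040286698712465625
```

View pics/t6.png

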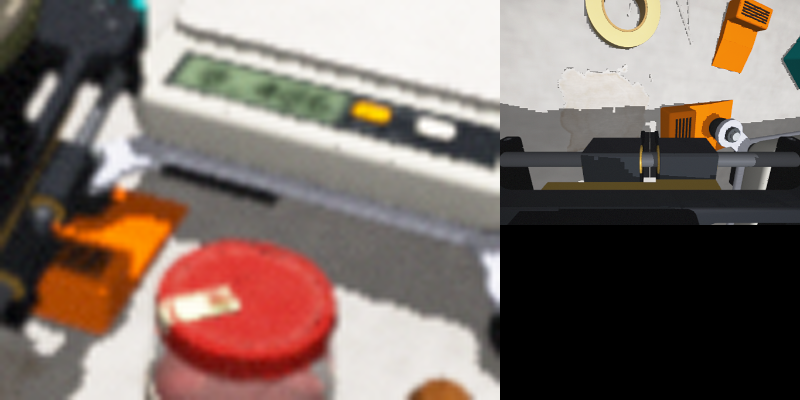

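The scene crop shows the shim under the lug at (120,160). The wrist view shows the lug over the shim's ramp. The tilted tool is now well clear of the housing, so I'll push along the worktop direction.

```bash
python3 -m crank '[{"claw":1,"dx":0,"dy":-0.05,"dz":0.16,"ax":0,"ay":0,"az":0},{"claw":1,"dx":0,"dy":0.13,"dz":0.04,"ax":0,"ay":0,"az":0},{"claw":1,"dx":0,"dy":0.1,"dz":0.03,"ax":0,"ay":0,"az":0},{"claw":1,"dx":0,"dy":0,"dz":0,"ax":0,"ay":0,"az":0}]'
python3 -m crank '[{"claw":1,"dx":0,"dy":0.065,"dz":0.015,"ax":0,"ay":0,"az":0},{"claw":1,"dx":0,"dy":0.065,"dz":0.015,"ax":0,"ay":0,"az":0},{"claw":1,"dx":0,"dy":0.065,"dz":0.01,"ax":0,"ay":0,"az":0}]'
python3 -m crank '[{"claw":1,"dx":0,"dy":0.065,"dz":0.01,"ax":0,"ay":0,"az":0},{"claw":1,"dx":0,"dy":0.065,"dz":0.01,"ax":0,"ay":0,"az":0}]'
python3 -c "
from tr import *
rep()"
```

```text
time: 8.8
ee_pos: [0.4799, -0.1199, 0.0227]
eef_rot: [0.665, 0.73, 0.116, 0.106]
ft_force: [0.8, 0.2, -0.2]
width: 0.0005
grip_force: 0.0
time: 9.05
ee_pos: [0.4837, -0.1195, 0.0226]
eef_rot: [0.666, 0.73, 0.115, 0.104]
ft_force: [-9.0, -0.4, 5.3]
width: 0.0007
grip_force: 4.3
time: 9.22
ee_pos: [0.4877, -0.1191, 0.0231]
eef_rot: [0.666, 0.73, 0.115, 0.104]
ft_force: [-2.9, -0.3, -1.3]
width: 0.0005
grip_force: 1.9
top keys (0.875, -2.5, 0.974) lcd (0.875, -3.0, 0.987) footR (-0.125, -1.375, 0.982) BL foot (1.25, -2.375, 0.98) BR (0.75, -0.25, 0.961) jam (0.0, 0.0, 0.999) (px, 1px~2.1mm)
scene footR (0.125, -0.875, 0.971) footBR (0.375, 2.75, 0.956) lcd (1.625, -1.625, 0.927)
255 190 [ 0.59768149 -0.07784919] 258 189 [ 0.59998891 -0.08456009] 261 189 [ 0.60004329 -0.09129027] 264 189 [ 0.60009765 -0.0980186 ] 267 189 [ 0.600152   -0.10474509] 270 189 [ 0.60020633 -0.11146973]
```

```bash
python3 -m crank '[{"claw":1,"dx":0,"dy":0.065,"dz":0.012,"ax":0,"ay":0,"az":0},{"claw":1,"dx":0,"dy":0.065,"dz":0.012,"ax":0,"ay":0,"az":0}]'
python3 -m crank '[{"claw":1,"dx":0,"dy":0.065,"dz":0.015,"ax":0,"ay":0,"az":0},{"claw":1,"dx":0,"dy":0.065,"dz":0.015,"ax":0,"ay":0,"az":0}]'
python3 -c "
from tr import *
rep()"
```

```text
time: 9.88
ee_pos: [0.4916, -0.1188, 0.0237]
eef_rot: [0.666, 0.73, 0.115, 0.104]
ft_force: [-7.8, 0.2, -3.0]
width: 0.0007
grip_force: 4.2
time: 10.05
ee_pos: [0.495, -0.1183, 0.0236]
eef_rot: [0.666, 0.73, 0.115, 0.104]
ft_force: [-9.2, -0.8, -2.5]
width: 0.0002
grip_force: 4.2
top keys (0.5, -3.25, 0.974) lcd (0.375, -4.125, 0.979) footR (-0.75, -1.875, 0.98) BL foot (1.625, -3.75, 0.972) BR (1.0, -0.625, 0.963) jam (0.0, 0.0, 0.999) (px, 1px~2.1mm)
scene footR (-0.25, -1.25, 0.971) footBR (0.875, 2.75, 0.95) lcd (1.5, -2.125, 0.91)
255 187 [ 0.60444266 -0.0777858 ] 258 186 [ 0.60675127 -0.08449982] 261 186 [ 0.60680475 -0.09123314] 264 186 [ 0.60685821 -0.09796461] 267 185 [ 0.60916627 -0.10467727] 270 188 [ 0.60245855 -0.11145383]
```

```bash
python3 -m crank '[{"claw":1,"dx":0,"dy":0.06,"dz":0.03,"ax":0,"ay":0,"az":0}]'
python3 -m crank '[{"claw":1,"dx":0,"dy":0.065,"dz":0.02,"ax":0,"ay":0,"az":0}]'
python3 -m crank '[{"claw":1,"dx":0,"dy":0.065,"dz":0.015,"ax":0,"ay":0,"az":0}]'
python3 -c "
from tr import *
rep()"
```

```text
time: 10.63
ee_pos: [0.4969, -0.118, 0.0233]
eef_rot: [0.666, 0.73, 0.115, 0.104]
ft_force: [-7.2, -0.1, -3.0]
width: 0.0002
grip_force: 3.9
time: 10.72
ee_pos: [0.499, -0.1179, 0.0233]
eef_rot: [0.666, 0.73, 0.115, 0.104]
ft_force: [-8.5, -1.0, -3.2]
width: 0.0003
grip_force: 3.9
time: 10.8
ee_pos: [0.5009, -0.1177, 0.0234]
eef_rot: [0.666, 0.73, 0.115, 0.104]
ft_force: [-8.1, -0.9, -3.5]
width: 0.0007
grip_force: 4.0
top keys (-0.25, -3.75, 0.962) lcd (-0.25, -5.125, 0.966) footR (-1.75, -2.125, 0.973) BL foot (1.875, -5.0, 0.979) BR (1.25, -1.0, 0.965) jam (0.0, 0.0, 0.999) (px, 1px~2.1mm)
scene footR (-0.875, -1.75, 0.961) footBR (1.125, 2.625, 0.956) lcd (1.125, -2.625, 0.894)
255 184 [ 0.61121013 -0.07772235] 258 184 [ 0.61126301 -0.08445962] 261 183 [ 0.6135725  -0.09117596] 264 183 [ 0.61362506 -0.09791057] 267 183 [ 0.6136776  -0.10464333] 270 226 [ 0.51736202 -0.11205466]
```

The stand follows partly, so I'll check the shim and foot closely with the wrist camera (last picture).

```bash
python3 - <<'E'
from bench import r
import cv2,pickle
s=r.read_state();c=r.camera("wrist");im=c["color"]
pickle.dump((s,dict(c)),open("w.pkl","wb"))
a=cv2.resize(im[145:265,255:415,::-1],(800,600),interpolation=cv2.INTER_CUBIC)
cv2.imwrite("pics/w1.png",a)
E
```

```text
(no output)
```

View pics/w1.png

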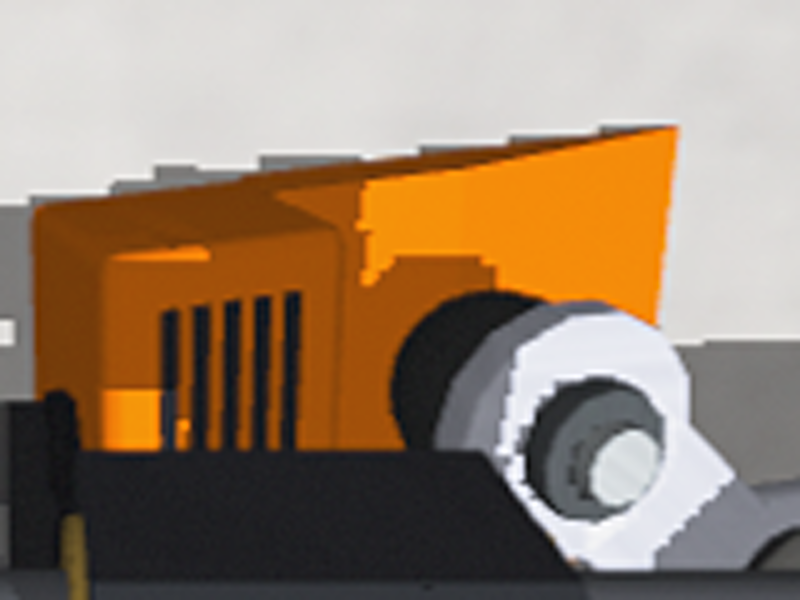

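The picture shows the ball foot (left edge (390,390), top (490,292)) just ahead of the block front (345,230), with a small gap visible. I'll compare it with the model.

```bash
python3 - <<'E'
import pickle,numpy as np,cv2
from scipy.spatial.transform import Rotation as Ro
np.set_printoptions(precision=4,suppress=True)
s,c=pickle.load(open("w.pkl","rb"))
T=np.eye(4);T[:3,:3]=Ro.from_quat(s['eef_rot']).as_matrix();T[:3,3]=s['ee_pos']
C=T@np.array(c['hand_eye']);K=np.array(c['mtx'])
print('cam',C[:3,3],'axis',C[:3,2])
def un(u,v,z):
    p=[255+(u+.5)/5-.5,145+(v+.5)/5-.5,1];ray=C[:3,:3]@np.linalg.solve(K,p);o=C[:3,3];return (o+ray*(z-o[2])/ray[2])
F=un(678,127,.0015);Bf=un(340,232,.028);Br=un(105,262,.028);R0=un(35,205,0)
print('FL',F,'blk front top L',Bf,'blk rear top L',Br,'rear bot L',R0)
print('blk front L bottom on flat',un(275,190,.010))
u=(Bf-Br)[:2];u/=np.linalg.norm(u);print('yaw',np.degrees(np.arctan2(u[1],u[0])))
u2=(F-R0)[:2];print('len',np.linalg.norm(u2),np.degrees(np.arctan2(u2[1],u2[0])))
u=u2/np.linalg.norm(u2);n=np.array([-u[1],u[0]])
org=F[:2]-.035*n
W=np.linalg.inv(C)
def proj(X):
    q=W[:3,:3]@X+W[:3,3];p=K@q/q[2];return np.array([(p[0]-255+.5)*5-.5,(p[1]-145+.5)*5-.5])
for ax in(-.040,-.045,-.050,-.055,-.059):
  for lat in(0.,.005,.010):
    P=org+u*ax+n*lat;ce=np.array([*P,.024])
    # silhouette extents of sphere and lug ring top
    q=[proj(ce+.014*np.array([np.cos(a)*np.cos(b),np.sin(a)*np.cos(b),np.sin(b)])) for a in np.linspace(0,6.28,60) for b in np.linspace(-1.5,1.5,30)]
    q=np.array(q);L=np.array([proj(np.array([*(P+.017*np.array([np.cos(a),np.sin(a)])),.040])) for a in np.linspace(0,6.28,90)])
    print(ax,lat,'ball xmin',q[:,0].min(),'ymin',q[:,1].min(),'lug xmin,xmax,ymin',L[:,0].min(),L[:,0].max(),L[:,1].min())
E
```

```text
cam [ 0.4486 -0.0455  0.1678] axis [ 0.3196 -0.2555 -0.9125]
FL [ 0.6134 -0.0732  0.0015] blk front top L [ 0.54   -0.0829  0.028 ] blk rear top L [ 0.51   -0.0866  0.028 ] rear bot L [ 0.5114 -0.087   0.    ]
blk front L bottom on flat [ 0.5409 -0.0821  0.01  ]
yaw 6.9982172606821464
len 0.10295083565244212 7.690554601667999
-0.04 0.0 ball xmin 429.2867227947603 ymin 337.39285999207993 lug xmin,xmax,ymin 505.11987181788425 729.3770976193117 363.5889930954347
-0.04 0.005 ball xmin 431.148578431859 ymin 303.0825755884589 lug xmin,xmax,ymin 507.88893461779236 733.8826252733709 325.4813495323983
-0.04 0.01 ball xmin 433.03932284713835 ymin 268.0077892637625 lug xmin,xmax,ymin 510.70669430487567 738.4636959111417 286.7034348904174
-0.045 0.0 ball xmin 398.00147108243647 ymin 342.7327851053114 lug xmin,xmax,ymin 470.28142489476903 697.9728740365637 369.7731426619488
-0.045 0.005 ball xmin 399.63448331211833 ymin 308.20700809298626 lug xmin,xmax,ymin 472.7731268613881 702.2512724048148 331.40006395129797
-0.045 0.01 ball xmin 401.29302261144244 ymin 272.9438579346363 lug xmin,xmax,ymin 475
[... 582 characters left out ...]
 382.4553353265685
-0.055 0.005 ball xmin 335.1853858600769 ymin 318.6901152623092 lug xmin,xmax,ymin 400.66587553801907 637.445595388349 343.5405994906496
-0.055 0.01 ball xmin 336.35768822596543 ymin 283.04515468858847 lug xmin,xmax,ymin 402.5937153708791 641.311002807917 303.92371228786396
-0.059 0.0 ball xmin 307.9059660135392 ymin 358.1166180387343 lug xmin,xmax,ymin 369.4850137195128 607.372677621008 387.649192137824
-0.059 0.005 ball xmin 308.8600352222316 ymin 322.9733557684949 lug xmin,xmax,ymin 371.1274355345769 610.9643331071838 348.5136690009956
-0.059 0.01 ball xmin 309.82933655957834 ymin 287.173757399653 lug xmin,xmax,ymin 372.79976241092055 614.6179562344316 308.6671118688211
```

Fit: the foot axis is at x ≈ -0.0465 on the shim, just past the crest. The upward drag was lifting the shim and loading the foot. I'll release and push level with a slight downward bias instead.

```bash
python3 -m crank '[{"claw":1,"dx":0,"dy":-0.15,"dz":-0.05,"ax":0,"ay":0,"az":0},{"claw":1,"dx":0,"dy":-0.03,"dz":0.06,"ax":0,"ay":0,"az":0},{"claw":1,"dx":0,"dy":0,"dz":0,"ax":0,"ay":0,"az":0}]'
python3 -c "
from tr import *
rep()"
python3 -m crank '[{"claw":1,"dx":0,"dy":0.08,"dz":0.03,"ax":0,"ay":0,"az":0},{"claw":1,"dx":0,"dy":0.07,"dz":0.03,"ax":0,"ay":0,"az":0},{"claw":1,"dx":0,"dy":0.06,"dz":0.025,"ax":0,"ay":0,"az":0}]'
python3 -m crank '[{"claw":1,"dx":0,"dy":0.06,"dz":0.025,"ax":0,"ay":0,"az":0}]'
python3 -c "
from tr import *
rep()"
```

```text
time: 11.6
ee_pos: [0.4985, -0.1186, 0.0232]
eef_rot: [0.665, 0.73, 0.116, 0.106]
ft_force: [-0.3, -0.2, 0.5]
width: 0.0005
grip_force: 0.0
top keys (-0.375, -3.875, 0.959) lcd (-0.375, -5.125, 0.967) footR (-1.75, -2.125, 0.974) BL foot (1.875, -5.0, 0.981) BR (1.25, -0.875, 0.965) jam (0.0, 0.0, 0.999) (px, 1px~2.1mm)
scene footR (-1.0, -1.75, 0.963) footBR (1.125, 2.625, 0.956) lcd (1.0, -2.625, 0.898)
255 184 [ 0.61121013 -0.07772235] 258 184 [ 0.61126301 -0.08445962] 261 183 [ 0.6135725  -0.09117596] 264 183 [ 0.61362506 -0.09791057] 267 183 [ 0.6136776  -0.10464333] 270 226 [ 0.51736202 -0.11205466] 
time: 12.35
ee_pos: [0.5023, -0.1179, 0.0211]
eef_rot: [0.666, 0.73, 0.114, 0.104]
ft_force: [-14.8, -0.3, 10.5]
width: 0.0005
grip_force: 7.3
time: 12.43
ee_pos: [0.5037, -0.1177, 0.0207]
eef_rot: [0.666, 0.73, 0.114, 0.103]
ft_force: [-14.7, -1.0, 9.9]
width: 0.0002
grip_force: 7.4
top keys (-0.375, -3.875, 0.959) lcd (-0.375, -5.125, 0.965) footR (-1.75, -2.125, 0.974) BL foot (1.875, -5.0, 0.98) BR (1.25, -0.875, 0.964) jam (0.0, -0.125, 0.981) (px, 1px~2.1mm)
scene footR (-1.0, -1.75, 0.963) footBR (1.125, 2.625, 0.959) lcd (1.0, -2.625, 0.898)
255 183 [ 0.61346735 -0.07770119] 258 182 [ 0.61577755 -0.08441938] 261 182 [ 0.61582982 -0.09115689] 264 182 [ 0.61588207 -0.09789255] 267 182 [ 0.61593431 -0.10462635] 270 222 [ 0.5262726  -0.11199174]
```

The theory holds: the shim advances and the stand stays still.

```bash
python3 -m crank '[{"claw":1,"dx":0,"dy":0.06,"dz":0.02,"ax":0,"ay":0,"az":0},{"claw":1,"dx":0,"dy":0.06,"dz":0.02,"ax":0,"ay":0,"az":0},{"claw":1,"dx":0,"dy":0.06,"dz":0.02,"ax":0,"ay":0,"az":0}]'
python3 -c "
from tr import *
rep()"
```

```text
time: 13.18
ee_pos: [0.5092, -0.1173, 0.0206]
eef_rot: [0.666, 0.73, 0.114, 0.103]
ft_force: [-16.6, -0.9, 11.2]
width: 0.0001
grip_force: 8.0
top keys (-0.375, -3.875, 0.96) lcd (-0.375, -5.125, 0.964) footR (-1.75, -2.125, 0.974) BL foot (1.875, -5.0, 0.979) BR (1.25, -1.0, 0.966) jam (0.125, -0.125, 0.882) (px, 1px~2.1mm)
scene footR (-1.0, -1.75, 0.963) footBR (1.125, 2.625, 0.957) lcd (1.0, -2.625, 0.897)
255 180 [ 0.62024322 -0.07763767] 258 180 [ 0.62029489 -0.08437912] 261 180 [ 0.62034656 -0.09111873] 264 179 [ 0.62265732 -0.09783844] 267 179 [ 0.62270866 -0.10457539] 270 222 [ 0.5262726  -0.11199174]
```

```bash
python3 -m crank '[{"claw":1,"dx":0,"dy":0.06,"dz":0.02,"ax":0,"ay":0,"az":0},{"claw":1,"dx":0,"dy":-0.3,"dz":-0.1,"ax":0,"ay":0,"az":0},{"claw":1,"dx":0,"dy":-0.3,"dz":-0.1,"ax":0,"ay":0,"az":0},{"claw":1,"dx":0,"dy":0.31,"dz":-0.95,"ax":0,"ay":0,"az":0},{"claw":1,"dx":0,"dy":0.31,"dz":-0.95,"ax":0,"ay":0,"az":0},{"claw":1,"dx":0,"dy":0.31,"dz":-0.95,"ax":0,"ay":0,"az":0},{"claw":1,"dx":0,"dy":0.31,"dz":-0.95,"ax":0,"ay":0,"az":0}]'
python3 -m crank '[{"claw":1,"dx":0,"dy":0,"dz":0,"ax":1,"ay":0,"az":0},{"claw":1,"dx":0,"dy":0,"dz":0,"ax":1,"ay":0,"az":0},{"claw":1,"dx":0,"dy":0,"dz":0,"ax":1,"ay":0,"az":0},{"claw":1,"dx":0,"dy":0,"dz":0,"ax":0,"ay":0,"az":0}]'
python3 -c "
from tr import *
rep()
import st"
```

```text
time: 14.27
ee_pos: [0.4946, -0.1183, 0.1434]
eef_rot: [0.665, 0.73, 0.116, 0.105]
ft_force: [1.4, -0.6, -0.6]
width: 0.0005
grip_force: 0.0
time: 14.6
ee_pos: [0.4966, -0.1178, 0.1419]
eef_rot: [0.673, 0.739, -0.001, -0.002]
ft_force: [-0.7, 1.9, 0.3]
width: 0.0006
grip_force: 0.0
top keys (-0.375, -3.875, 0.96) lcd (-0.25, -5.0, 0.81) footR (-1.75, -2.125, 0.972) BL foot (1.875, -5.0, 0.983) BR (1.25, -0.875, 0.967) jam (0.125, 0.0, 0.562) (px, 1px~2.1mm)
scene footR (-1.0, -1.625, 0.966) footBR (1.125, 2.625, 0.957) lcd (1.25, -2.5, 0.896)
255 180 [ 0.62024322 -0.07763767] 258 179 [ 0.62255462 -0.08435899] 261 179 [ 0.62260598 -0.09109964] 264 179 [ 0.62265732 -0.09783844] 267 178 [ 0.62496817 -0.10455839] 
15.1 [ 0.4949 -0.1188  0.1423] tools in cols
 [[-0.0917  0.9958  0.0009]
 [ 0.9958  0.0917 -0.0007]
 [-0.0008  0.0008 -1.    ]] q [ 0.6799  0.2006 -0.5864  1.8534  0.1233  1.1224  0.141 ] F [-0.4466 -0.2637  0.5546] 0.0006529843363676924
```

```bash
python3 -m crank '[{"claw":1,"dx":-0.24,"dy":0.85,"dz":0,"ax":0,"ay":0,"az":0},{"claw":1,"dx":-0.24,"dy":0.85,"dz":0,"ax":0,"ay":0,"az":0},{"claw":1,"dx":-0.24,"dy":0.85,"dz":0,"ax":0,"ay":0,"az":0},{"claw":1,"dx":-0.24,"dy":0.85,"dz":0,"ax":0,"ay":0,"az":0},{"claw":1,"dx":-0.24,"dy":0.85,"dz":0,"ax":0,"ay":0,"az":0},{"claw":1,"dx":-0.24,"dy":0.85,"dz":0,"ax":0,"ay":0,"az":0},{"claw":1,"dx":0,"dy":0,"dz":0,"ax":0,"ay":0,"az":0}]'
python3 -m crank '[{"claw":1,"dx":0,"dy":0,"dz":0.6,"ax":0,"ay":0,"az":0},{"claw":1,"dx":0,"dy":0,"dz":0.5,"ax":0,"ay":0,"az":0},{"claw":1,"dx":0,"dy":0,"dz":0.2,"ax":0,"ay":0,"az":0},{"claw":1,"dx":0,"dy":0,"dz":0,"ax":0,"ay":0,"az":0}]'
python3 -m crank '[{"claw":1,"dx":0,"dy":0,"dz":0.08,"ax":0,"ay":0,"az":0},{"claw":1,"dx":0,"dy":0,"dz":0.08,"ax":0,"ay":0,"az":0}]'
```

```text
time: 15.68
ee_pos: [0.6544, -0.1481, 0.141]
eef_rot: [0.674, 0.739, 0.001, 0.0]
ft_force: [-0.5, 0.1, -0.1]
width: 0.0005
grip_force: 0.0
time: 16.02
ee_pos: [0.6503, -0.1474, 0.1014]
eef_rot: [0.674, 0.739, -0.001, -0.001]
ft_force: [-0.1, 0.7, -0.2]
width: 0.0003
grip_force: 0.0
time: 16.18
ee_pos: [0.652, -0.1476, 0.0994]
eef_rot: [0.674, 0.739, 0.0, 0.001]
ft_force: [-0.0, 0.0, -0.7]
width: 0.0003
grip_force: 0.0
```

Tip at z = 0.088; continuing in small steps until I feel contact.

```bash
python3 -m crank '[{"claw":1,"dx":0,"dy":0,"dz":0.06,"ax":0,"ay":0,"az":0},{"claw":1,"dx":0,"dy":0,"dz":0.06,"ax":0,"ay":0,"az":0}]'
python3 -m crank '[{"claw":1,"dx":0,"dy":0,"dz":0.04,"ax":0,"ay":0,"az":0},{"claw":1,"dx":0,"dy":0,"dz":0,"ax":0,"ay":0,"az":0}]'
```

```text
time: 16.35
ee_pos: [0.6519, -0.1475, 0.0956]
eef_rot: [0.674, 0.739, 0.0, 0.001]
ft_force: [-7.2, 1.4, 22.0]
width: 0.0003
grip_force: 11.0
time: 16.52
ee_pos: [0.6519, -0.1475, 0.0957]
eef_rot: [0.674, 0.739, 0.0, 0.001]
ft_force: [-5.8, 1.8, 13.6]
width: 0.0002
grip_force: 6.8
```

Contact at z ≈ 0.085 means the pan is at its level height. I'll hold the press a little, lift away and check.

```bash
python3 -m crank '[{"claw":1,"dx":0,"dy":0,"dz":0.05,"ax":0,"ay":0,"az":0},{"claw":1,"dx":0,"dy":0,"dz":0.02,"ax":0,"ay":0,"az":0},{"claw":1,"dx":0,"dy":0,"dz":0,"ax":0,"ay":0,"az":0},{"claw":1,"dx":0,"dy":0,"dz":0,"ax":0,"ay":0,"az":0},{"claw":1,"dx":0,"dy":0,"dz":0,"ax":0,"ay":0,"az":0},{"claw":1,"dx":0,"dy":0,"dz":0,"ax":0,"ay":0,"az":0}]'
python3 -m crank '[{"claw":1,"dx":0,"dy":0,"dz":-0.15,"ax":0,"ay":0,"az":0},{"claw":1,"dx":0,"dy":0,"dz":-0.4,"ax":0,"ay":0,"az":0},{"claw":1,"dx":0,"dy":0,"dz":-1,"ax":0,"ay":0,"az":0},{"claw":1,"dx":0,"dy":0,"dz":-1,"ax":0,"ay":0,"az":0},{"claw":1,"dx":0,"dy":0,"dz":-1,"ax":0,"ay":0,"az":0},{"claw":1,"dx":0,"dy":0,"dz":-1,"ax":0,"ay":0,"az":0}]'
python3 -m crank '[{"claw":1,"dx":0,"dy":-1,"dz":0,"ax":0,"ay":0,"az":0},{"claw":1,"dx":0,"dy":-1,"dz":0,"ax":0,"ay":0,"az":0},{"claw":1,"dx":0,"dy":-1,"dz":0,"ax":0,"ay":0,"az":0},{"claw":1,"dx":0,"dy":-1,"dz":0,"ax":0,"ay":0,"az":0},{"claw":1,"dx":0,"dy":-1,"dz":0,"ax":0,"ay":0,"az":0},{"claw":1,"dx":0,"dy":-1,"dz":0,"ax":0,"ay":0,"az":0},{"claw":1,"dx":0,"dy":0,"dz":0,"ax":0,"ay":0,"az":0},{"claw":1,"dx":0,"dy":0,"dz":0,"ax":0,"ay":0,"az":0}]'
python3 -c "
from tr import *
rep()"
```

```text
time: 17.02
ee_pos: [0.652, -0.1475, 0.0955]
eef_rot: [0.674, 0.739, 0.0, 0.001]
ft_force: [-13.4, 2.2, 27.0]
width: 0.0006
grip_force: 13.9
time: 17.52
ee_pos: [0.6514, -0.1473, 0.2301]
eef_rot: [0.674, 0.739, 0.0, 0.0]
ft_force: [1.2, 0.3, -0.5]
width: 0.0005
grip_force: 0.0
time: 18.18
ee_pos: [0.4715, -0.1646, 0.2289]
eef_rot: [0.674, 0.738, -0.0, 0.001]
ft_force: [0.6, -0.2, 0.0]
width: 0.0002
grip_force: 0.0
top keys (-0.375, -3.875, 0.959) lcd (-0.375, -5.0, 0.966) footR (-1.75, -2.125, 0.973) BL foot (1.875, -5.0, 0.982) BR (1.25, -0.875, 0.965) jam (8.0, -6.875, 0.164) (px, 1px~2.1mm)
scene footR (-1.0, -1.75, 0.963) footBR (1.125, 2.625, 0.957) lcd (1.25, -2.5, 0.898)
255 180 [ 0.62024322 -0.07763767] 258 179 [ 0.62255462 -0.08435899] 261 179 [ 0.62260598 -0.09109964] 264 179 [ 0.62265732 -0.09783844] 267 178 [ 0.62496817 -0.10455839] 270 210 [ 0.55307041 -0.11180253]
```

```bash
python3 -c "
from bench import r
print(r.close_job())"
```

```text
the job is handed in; nothing more can be done
None
```

The shim is under the short foot on its flat top, the scale is level (pan touched at 85 mm) and bedded down with about 27 N, and the arm is clear. The scale did slide about 8 mm and turned slightly during the push, because I was lifting the shim as I pushed until I corrected it.

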